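# Check the holes of a drilled strip under the drill point, then hold it up level

### The job

Check the drilled wooden strip that lies on the cross-slide: slide the table until the strip's hole nearer the end-stop pin stands centred under the steel point in the drill, pause there for a second, then do the same with its other hole, with the strip lying against its pins all the while. Then draw the table out from under the drill, lift the strip off and finish while holding it in the gripper, steady and level about 10 cm above the slide's table top, so that I can look at its underside for tear-out. Let nothing bump the drill or its stand, and leave the other things on the table and the bench as they are.

Things in the scene. Friction and masses are not known exactly. Their poses are not given: they have to be found in the camera images.
- knob (a point): Centre of the grip of the black upright knob on the cross-slide's table: a cylinder 30 mm across, 32 mm high, on a thin post; its top is 16 mm above this point, the table top 34 mm below it. Pushed or pulled level by the knob, the table moves freely both ways (1 to 3 N, no spring) and stays where it is left. The table top is 73 mm above the bench
- strip_seat (a point): Where the middle of the strip is when seated against its pins: a point fixed to the moving table, 15 mm above its top, 140 mm from the knob along +x. Axes: x = in-out slide direction, level, away from the robot; y = cross slide direction, to the robot's left; z up
- strip_mid (a point): Centre of the loose light-wood strip: 260 mm long (its y), 44 mm wide (x), 30 mm thick (z), 0.17 to 0.34 kg, balanced at its middle. It lies flat on the table, 2 mm from two 10 mm steel pins, 20 mm high, on its far side (90 mm either side of the middle) and from the end-stop pin at its -y (right) end. It can be grasped across its 44 mm width at the middle
- strip_hole0 (a point): Centre, at the upper face, of the 12 mm through hole nearer the end-stop pin: 65 mm from the strip's middle along its -y
- strip_hole1 (a point): Centre, at the upper face, of the other 12 mm through hole: 55 mm from the strip's middle along its +y
- point_tip (a point): Lower tip of the steel point in the drill's chuck; fixed, 6 mm above the strip's upper face. The rod is 10 mm thick; the chuck (41 mm across) begins 87 mm above the tip, the clamp ring (68 mm across) and drill body (72 mm across) 157 mm above it
- drill_stand: The hand drill in its column stand, fixed to the bench. Origin on the bench straight below the point; axes as the cross-slide's. The 40 mm column (0.52 m tall) stands 100 mm along x and 140 mm along +y from the origin, joined to the drill by an arm 0.28 m above the bench; on the robot's side the drill reaches 36 mm from the point's axis
- slide_table: The moving table of the cross-slide: dark wood, 200 (x) x 300 (y) x 15 mm, origin at the centre of its underside, knob 80 mm along -x, axes as strip_seat's. It slides 147 mm in x and 300 mm in y: both holes can be brought under the point; with the second hole there, it can still be drawn 100 mm towards the robot (-x) and 40 mm to the right (-y)
- offcut: Short offcut of the same stock without holes, 44 x 50 x 30 mm, lying on the table's front left corner beside the knob, 105 mm to its left; origin at the centre of its underside. It rides along with the table and stays there
- oil_bottle: Stoppered brown glass bottle, 72 mm across, 135 mm high; on the bench beside the cross-slide, to be left alone; origin at its underside
- bench_brush: Bench brush lying flat; on the bench beside the cross-slide, to be left alone; origin at its underside
- hammer: Hammer with a wooden handle, lying flat; on the bench beside the cross-slide, to be left alone; origin at its underside
- try_square: Wood and steel try square lying flat; on the bench beside the cross-slide, to be left alone; origin at its underside
- chuck_key: Steel chuck key, 100 mm, lying flat; on the bench beside the cross-slide, to be left alone; origin at its underside
- bit_case: Open wooden case with four large bits, 110 x 160 x 35 mm; on the bench beside the cross-slide, to be left alone; origin at its underside
- board_stack: Short light board, 90 x 180 x 22 mm; on the bench beside the cross-slide, to be left alone; origin at its underside
Mind the look-alikes: they are no part of the job. Of the things shaped like the offcut, the wooden one is meant.

How it is judged:
By the outcome, as a careful person would: the job done as asked, in the order asked, and still so for the second after the job is handed in, while the arm keeps its last pose, push and grip.
It also fails if it takes over 58 s, if anything falls off the work surface, if the arm or the gripper's body presses on something with over 40 N, if the wrist force passes 120 N, or if a joint passes its speed limit or range.

### The arm

A 6-joint arm with a two-finger parallel gripper is mounted at the origin on the work surface. World frame = base frame: x ahead of the robot, y to its left, z up, the work surface at z = 0. Lengths are in m, angles in rad, forces in N, time in s.
With the tool pointing down it reaches from about 0.3 to 0.775 m from the base axis. Payload 14.6 kg.
Tool frame: the origin (TCP) lies at the centre of the arm's flange, where the gripper is bolted on; the fingertips stand 199 mm ahead of it and the grasp point (between the pads) lies ctrl.tcp_to_grasp ahead of it (ctrl.tcp_to_grasp is the distance from the TCP to the grasp point, in m); z points along the fingers, y is the line along which they close (so a half turn about z gives the same grasp; the last joint's range is limited). The gripper opens to 94 mm and grips with 3 to 60 N. Pads are 16 mm wide; open, the fingers measure 119 mm over their backs; the gripper's body (75 mm by 177 mm) begins 78 mm behind the grasp point.
Start: joints at [-1.4, 0.3, 1.521, -0, 1.321, -0.067], TCP at [0.13, -0.535, 0.405] pointing down, gripper open.
Joint ranges: [-3.03, 3.03], [-0.79, 2.21], [0.23, 2.52], [-1.04, 4.18], [0, 3.07], [-2.55, 2.55]. Speed limits (rad/s): [2.22, 2.22, 2.57, 3.14, 3.14, 3.14].

### API

Orientations are given as [roll, pitch, yaw] about the fixed x, y, z axes, in that order (R = Rz(yaw) Ry(pitch) Rx(roll)).
In Python, from station import ctrl gives the robot as it stands. The module is installed in compiled form; this text tells all that it offers.
- The arm moves only by the shell command python3 -m jog 'ROWS' [OPENING] [FORCE]. ROWS is JSON, a list of rows, each a list of 6 numbers: the shift along the tool's x, y, z in cm, then the turn, a rotation vector about the tool's x, y, z in rad. In form: [[tx, ty, tz, ax, ay, az], ...]. A call has 1 to 8 rows; each row is the pose to reach, as a shift and turn from the pose commanded when the call began, along the tool's axes at that moment; what a row does not reach only later rows make up. A row lasts 1/10 s, in which the tool goes at most 50 mm and 8.59 degrees, less where a joint would pass 70% of its speed; a pose out of reach is approached as far as the arm can. A call with a gripper value outside its range is refused whole. OPENING is the opening in per cent of the stroke, from 0 (shut) to 100 (fully open), set as the call begins (- or left out, the last holds). The fingers move at their own pace and stop on an object; FORCE is the grip in N (left out, the last holds). Time passes only in rows, so rows that repeat a pose let the fingers close. It gives the time, the measured TCP pose, the force, the opening and the grip force at its end, in the units of the state.
- ctrl.get_obs(): the state, without advancing time (a new reading comes with each control period).
- ctrl.camera(name): name is "scene" or "top"; returns a dict with "img" (400x640x3 uint8, blue, green, red), "intrinsics" (3x3 intrinsics, pixels), "R" (3x3) and "t" (3): a world point X has camera coordinates R X + t. Camera axes: x right, y down, z forward; pixel columns grow to the right and rows downward; lengths in m; the calibration is good to about 2 mm. A picture is of the moment at which its call begins. There is no depth.
- ctrl.hand_in(): hands the job in; it is judged then, once.
The state is a dict: "time_s": time; "qpos": joint angles; "joint_vel": joint speeds; "tau": joint torques, N m; "ee_pos": TCP position; "eef_rot": TCP orientation; "force": force on the tool from outside, world axes, zero at the start; "moment": the same for the moment, N m; "grip_width": finger opening in m; "grip_force": force on a finger pad.
Only numpy, scipy, OpenCV 4.12 (cv2) and the standard library are available. Lean on these libraries where they do the work, as an engineer would, in place of code of your own. Each camera call takes 0.05 s, during which the arm holds its last target. There are 200 camera calls.

## Working session

There is one attempt and no reset: what is moved stays moved. The work goes in short steps, Python scripts to look and compute and a shell command to move; the robot and the scene stay as the last step left them, time stands still between calls to the robot, and variables do not carry over. Pictures are saved under pics/ and viewed, at most 10 in all, crops included, and the job is handed in when it is done.

```bash
mkdir -p pics
python3 - <<'E'
from station import ctrl
import cv2,numpy as np
o=ctrl.get_obs();print({k:np.round(v,4).tolist() for k,v in o.items()},ctrl.tcp_to_grasp)
for n in("scene","top"):
    c=ctrl.camera(n);cv2.imwrite(f"pics/{n}0.png",c["img"]);print(n,c["intrinsics"],c["R"],c["t"])
E
```

```text
{'time_s': 0.0, 'qpos': [-1.3996, 0.3005, 1.5216, -0.0, 1.3207, -0.0666], 'joint_vel': [0.0011, -0.0013, -0.0009, 0.0004, -0.0012, 0.0017], 'tau': [-0.0007, -53.1811, -35.2735, 0.0708, 0.0244, -0.0001], 'ee_pos': [0.1295, -0.5345, 0.4041], 'eef_rot': [-3.1404, -0.0001, 0.2378], 'force': [1.0237, -0.8015, 0.4934], 'moment': [0.0127, -0.004, -0.0718], 'grip_force': 0.0, 'grip_width': 0.0941} 0.1804
scene [[370.11470949   0.         319.68456052]
 [  0.         370.11470949 202.2840532 ]
 [  0.           0.           1.        ]] [[ 0.56211513  0.82698607 -0.01098292]
 [ 0.43785576 -0.30883065 -0.84433759]
 [-0.70164729  0.46980599 -0.535699  ]] [-0.2960545  -0.1487762   1.40996774]
top [[464.58788723   0.         319.96510085]
 [  0.         464.58788723 191.29483304]
 [  0.           0.           1.        ]] [[ 0.03023683 -0.99935262 -0.01949544]
 [-0.99058936 -0.02735554 -0.1341059 ]
 [ 0.13348577  0.02336691 -0.99077522]] [-0.00227372  0.52160446  1.27109477]
```

View pics/scene0.png

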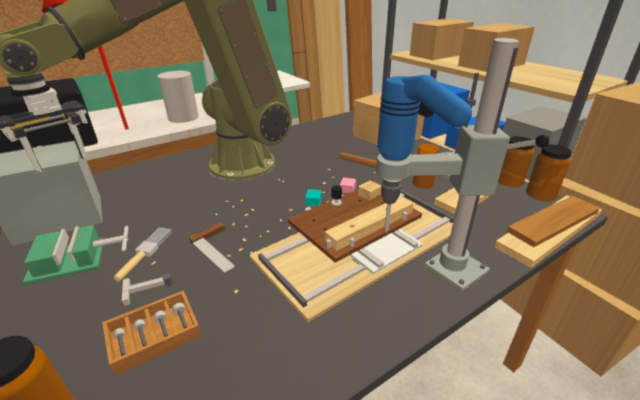

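View pics/top0.png

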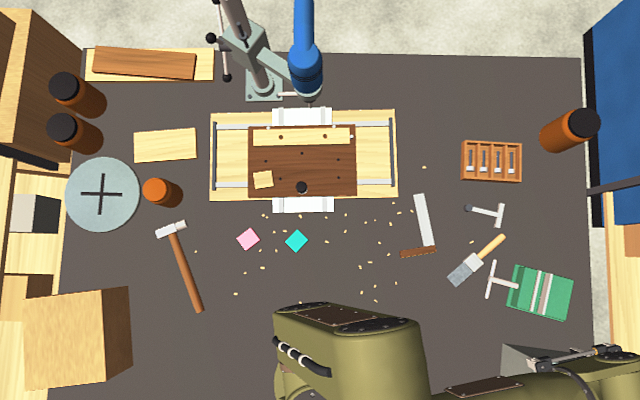

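The pictures show the knob at scene (337,192) / top (301,187), the strip at top (252–350, 128–146), and the point at scene (388,232), with the drill body above it at top (308,90). I'll enlarge both.

Run:
```python
import cv2
a=cv2.imread("pics/scene0.png")[165:265,280:430];cv2.imwrite("pics/s1.png",cv2.resize(a,None,fx=5.3,fy=5.3,interpolation=2))
a=cv2.imread("pics/top0.png")[90:205,225:385];cv2.imwrite("pics/t1.png",cv2.resize(a,None,fx=5,fy=5,interpolation=2))
```

```text
(no output)
```

View pics/s1.png

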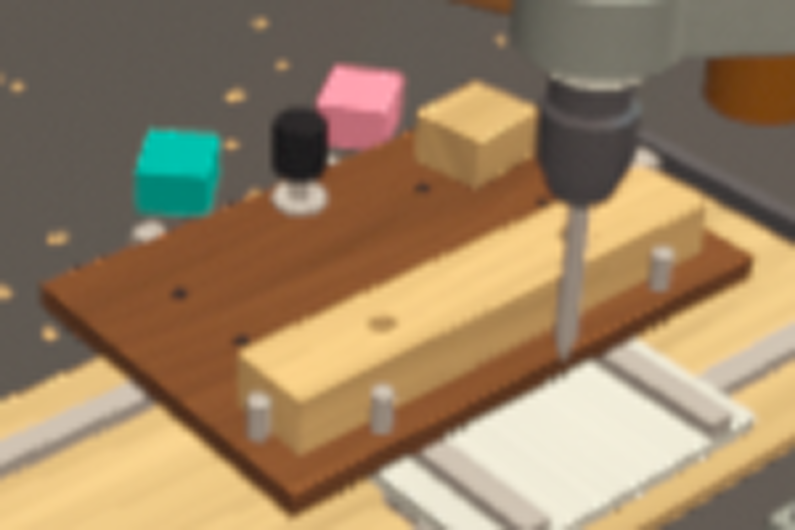

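View pics/t1.png

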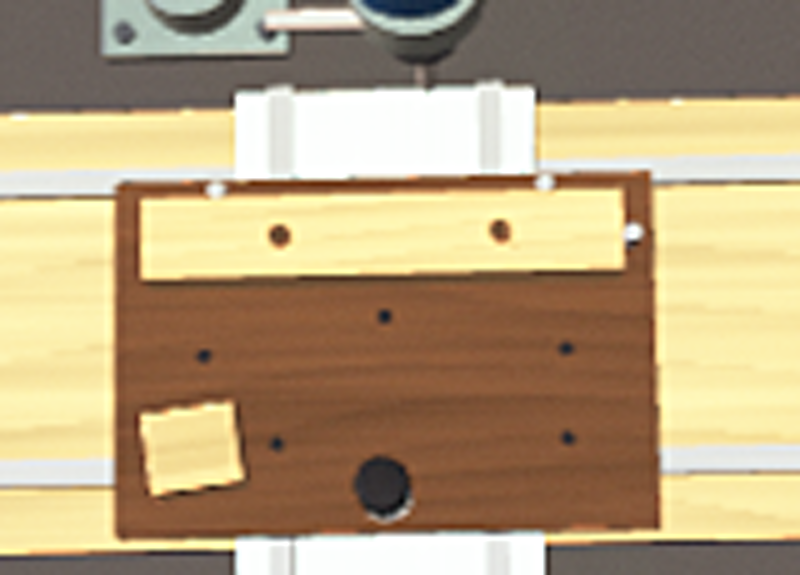

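Tip at about scene (386.6,232) / top (309.4,107.5). Hole0 is at scene (352,226) / top (325,136), hole1 at top (281,137). The knob top is at scene (336.6,187.5) / top (301.5,187). Pins show at top (268,128), (334,126.5) and (352,136.5). I'll triangulate these next.

```bash
cat > h.py <<'E'
import cv2,numpy as np
from station import ctrl
def ray(c,p):
    d=c["R"].T@np.linalg.inv(c["intrinsics"])@[p[0],p[1],1.]; return -c["R"].T@c["t"],d
def plane(c,p,z):
    o,d=ray(c,p); return o+d*(z-o[2])/d[2]
def tri(cs,p,ct,q):
    P=[c["intrinsics"]@np.c_[c["R"],c["t"]] for c in(cs,ct)]
    X=cv2.triangulatePoints(P[0],P[1],np.array(p,float),np.array(q,float)).ravel();return X[:3]/X[3]
def proj(c,X):
    v=c["intrinsics"]@(c["R"]@X+c["t"]);return v[:2]/v[2]
def dark(c,p,r=4,ch=0,thr=None):
    "darkness-weighted centroid near p on a bright face"
    x,y=np.round(p).astype(int);a=c["img"][y-r:y+r+1,x-r:x+r+1].astype(float).sum(2)
    w=np.clip(np.percentile(a,50)*.88-a,0,None);Y,X=np.mgrid[y-r:y+r+1,x-r:x+r+1]
    return np.array([(w*X).sum(),(w*Y).sum()])/w.sum()
E
python3 - <<'E'
from h import *
np.set_printoptions(precision=4,suppress=True)
s=ctrl.camera("scene");t=ctrl.camera("top")
print("tip",tri(s,(386.6,232.2),t,(309.4,107.7)))
a=dark(s,(352,226),3);b=dark(t,(325,136));c=dark(t,(281,137));print(a,b,c)
print("h0",tri(s,a,t,b))
print("knobtop",tri(s,(336.6,187.5),t,(301.6,187)))
h0,h1=plane(t,b,.103),plane(t,c,.103);print(h0,h1,plane(s,a,.103))
v=h1-h0;print("yaw",np.arctan2(-v[0],v[1]),np.hypot(*v[:2]))
for q in((268,128),(334,126.5),(351.8,136.4)):print("pin",plane(t,q,.093))
print("kt plane",plane(t,(301.6,187),.123),plane(s,(336.6,187.5),.123))
print("tip plane",plane(t,(309.4,107.7),.109),plane(s,(386.6,232.2),.109))
print("offcut",plane(t,(263.5,179.5),.103))
E
```

```text
tip [0.7392 0.0458 0.109 ]
[351.725  225.5731] [324.5283 135.6676] [280.4474 136.6619]
h0 [0.6645 0.0027 0.1013]
knobtop [0.5206 0.0601 0.1193]
[0.6646 0.0035 0.103 ] [0.6588 0.1229 0.103 ] [ 0.6658 -0.0003  0.103 ]
yaw 0.048327217880704224 0.11955949900604183
pin [0.6848 0.1592 0.093 ]
pin [ 0.6935 -0.0215  0.093 ]
pin [ 0.667  -0.0707  0.093 ]
kt plane [0.5197 0.0593 0.123 ] [0.5261 0.0574 0.123 ]
tip plane [0.7399 0.0467 0.109 ] [0.7387 0.044  0.109 ]
offcut [0.54   0.1635 0.103 ]
```

```bash
cat >> h.py <<'E'
from scipy.spatial.transform import Rotation as Ro
YAW=.0483; X=np.array([np.cos(YAW),np.sin(YAW),0]); Y=np.array([-np.sin(YAW),np.cos(YAW),0])
TIP=np.array([.739,.0455,.109])
def go(tgt,yaw=YAW):
    o=ctrl.get_obs();R=Ro.from_euler("xyz",o["eef_rot"])
    R2=Ro.from_euler("xyz",[np.pi,0,yaw])
    print("row",np.round(R.inv().apply(np.array(tgt)-o["ee_pos"])*100,2),np.round((R.inv()*R2).as_rotvec(),3))
E
python3 -c "
from h import *
mid=np.array([.6615,.068,0]);p=mid+.155*Y;p[2]=.33;go(p)"
```

```text
row [ 68.81 -61.24   7.47] [-0.001  0.     0.19 ]
```

```bash
python3 -m jog '[[68.8,-61.2,0,0,0,0.19],[68.8,-61.2,0,0,0,0.19],[68.8,-61.2,0,0,0,0.19],[68.8,-61.2,0,0,0,0.19],[68.8,-61.2,0,0,0,0.19],[68.8,-61.2,0,0,0,0.19],[68.8,-61.2,0,0,0,0.19],[68.8,-61.2,0,0,0,0.19]]' 0 10
python3 -c "
from h import *
mid=np.array([.6615,.068,0]);p=mid+.155*Y;p[2]=.404;go(p)"
```

```text
time_s: 1.0
ee_pos: [0.358, -0.2038, 0.4048]
eef_rot: [3.141, -0.0, 0.048]
force: [0.7, -0.4, 0.1]
grip_width: 0.0331
grip_force: 0.0
row [ 31.6  -41.21   0.08] [ 0.    -0.    -0.001]
```

```bash
python3 -m jog '[[31.6,-41.2,0,0,0,0],[31.6,-41.2,0,0,0,0],[31.6,-41.2,0,0,0,0],[31.6,-41.2,0,0,0,0],[31.6,-41.2,0,0,0,0],[31.6,-41.2,0,0,0,0],[31.6,-41.2,0,0,0,0],[31.6,-41.2,0,0,0,0]]'
python3 -c "
from h import *
mid=np.array([.6615,.068,0]);p=mid+.155*Y;p[2]=.404;go(p);p[2]=.282;go(p)"
```

```text
time_s: 1.8
ee_pos: [0.5862, 0.125, 0.4045]
eef_rot: [3.142, 0.0, 0.048]
force: [1.1, -0.1, 1.1]
grip_width: 0.0005
grip_force: 0.0
row [ 7.25 -9.45  0.05] [ 0.  0. -0.]
row [ 7.25 -9.45 12.25] [ 0.  0. -0.]
```

```bash
python3 -m jog '[[7.3,-9.4,0,0,0,0],[7.3,-9.4,0,0,0,0],[7.3,-9.4,0,0,0,0],[7.3,-9.4,12.2,0,0,0],[7.3,-9.4,12.2,0,0,0],[7.3,-9.4,12.2,0,0,0],[7.3,-9.4,12.2,0,0,0],[7.3,-9.4,12.2,0,0,0]]'
python3 -c "
from h import *
mid=np.array([.6615,.068,0]);p=mid+.155*Y;p[2]=.282;go(p)
c=ctrl.camera('scene');t=ctrl.camera('top')
a=cv2.resize(c['img'][165:265,280:430],None,fx=4,fy=4,interpolation=2);b=cv2.resize(t['img'][100:150,225:375],None,fx=4,fy=4,interpolation=2)
cv2.imwrite('pics/a2.png',np.vstack([a,b]))"
```

```text
time_s: 2.6
ee_pos: [0.6541, 0.2203, 0.2837]
eef_rot: [-3.141, -0.001, 0.048]
force: [0.2, 0.7, 0.7]
grip_width: 0.0005
grip_force: 0.0
row [ 0.   -0.25  0.17] [-0.    -0.001 -0.001]
```

View pics/a2.png

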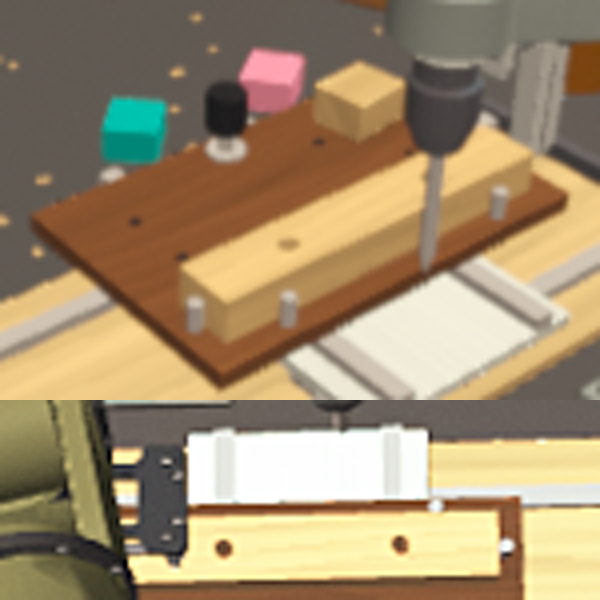

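The closed fingers stand just past the strip's left end (scene crop ~(535,110)), clear of the drill. Now push it right against the end stop.

```bash
python3 -m jog '[[0,0.6,0.1,0,0,0],[0,0.9,0.1,0,0,0],[0,1.2,0.1,0,0,0],[0,1.4,0.1,0,0,0],[0,1.5,0.1,0,0,0],[0,1.6,0.1,0,0,0],[0,1.7,0.1,0,0,0],[0,1.7,0.1,0,0,0]]'
cat >> h.py <<'E'
def bright(c,p,r=4):
    x,y=np.round(p).astype(int);a=c["img"][y-r:y+r+1,x-r:x+r+1].astype(float)
    w=np.clip(a[...,0]-175,0,None);Yy,Xx=np.mgrid[y-r:y+r+1,x-r:x+r+1]
    return np.array([(w*Xx).sum(),(w*Yy).sum()])/max(w.sum(),1)
def st(d=0):
    t=ctrl.camera("top");h=dark(t,(324.5+d,135.7));p=bright(t,(351.8+d,136.4),3);print("h0",h,"pin",p,"diff",p-h)
E
python3 -c "
from h import *
st()
c=ctrl.camera('top');i=cv2.imread('pics/top0.png');c['img']=i;print('before',dark(c,(324.5,135.7)),bright(c,(351.8,136.4),3))"
```

```text
time_s: 3.5
ee_pos: [0.6546, 0.2032, 0.2816]
eef_rot: [3.141, 0.0, 0.048]
force: [-0.6, -0.8, 1.2]
grip_width: 0.0004
grip_force: 0.0
h0 [326.55399129 135.60106989] pin [352.42735043 135.88888889] diff [25.87335914  0.287819  ]
before [324.52670382 135.66350785] [350.86964618 136.        ]
```

```bash
python3 -m jog '[[0,0.1,0,0,0,0],[0,0.2,0,0,0,0],[0,0.3,0,0,0,0],[0,0.4,0,0,0,0],[0,0.5,0,0,0,0],[0,0.5,0,0,0,0]]'
python3 -c "
from h import *
st(2)
t=ctrl.camera('top');cv2.imwrite('pics/a3.png',cv2.resize(t['img'][115:150,300:370],None,fx=10,fy=10,interpolation=2))"
```

```text
time_s: 4.2
ee_pos: [0.6549, 0.1981, 0.2817]
eef_rot: [3.141, -0.0, 0.048]
force: [-0.7, 0.5, 0.9]
grip_width: 0.0006
grip_force: 0.0
h0 [328.47662595 135.57719251] pin [354.01845018 135.93911439] diff [25.54182423  0.36192188]
```

View pics/a3.png

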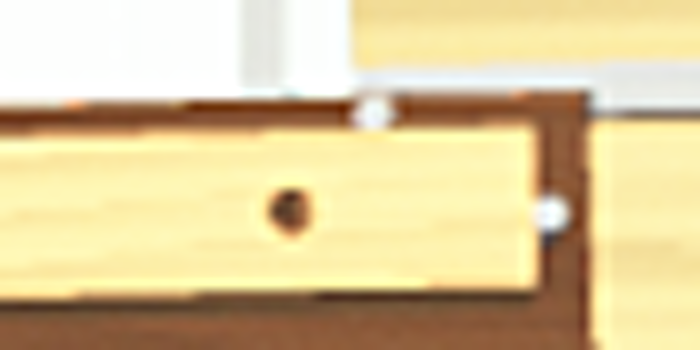

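Strip end now touches the end-stop pin (hole at crop (290,212), pin (550,215)). Next, go round to the near side and push the middle away from the robot.

```bash
python3 -m jog '[[0,-1.5,0,0,0,0],[-4.8,-1.5,0,0,0,0],[-4.8,-1.5,0,0,0,0],[-4.8,14.2,0,0,0,0],[-4.8,14.2,0,0,0,0],[-4.8,14.2,0,0,0,0],[-4.8,14.2,0,0,0,0],[-4.8,14.2,0,0,0,0]]'
python3 -m jog '[[0.8,0,0,0,0,0],[1.2,0,0,0,0,0],[1.5,0,0,0,0,0],[1.7,0,0,0,0,0],[1.9,0,0,0,0,0],[2.1,0,0,0,0,0],[2.1,0,0,0,0,0]]'
python3 -c "
from h import *
st(4)"
```

```text
time_s: 5.1
ee_pos: [0.6141, 0.0535, 0.2821]
eef_rot: [-3.142, -0.001, 0.046]
force: [0.6, 1.1, -0.2]
grip_width: 0.0006
grip_force: 0.0
time_s: 5.8
ee_pos: [0.6348, 0.0553, 0.2816]
eef_rot: [3.141, -0.0, 0.048]
force: [0.3, -0.6, 0.5]
grip_width: 0.0007
grip_force: 0.0
h0 [324.64012661 132.85244704] pin [354.33136095 134.15384615] diff [29.69123433  1.30139911]
```

```bash
python3 -m jog '[[0.1,0,0,0,0,0],[0.2,0,0,0,0,0],[0.3,0,0,0,0,0],[0.4,0,0,0,0,0],[0.4,0,0,0,0,0]]'
python3 -c "
from h import *
t=ctrl.camera('top');s=ctrl.camera('scene')
a=cv2.resize(t['img'][90:150,235:375],None,fx=5,fy=5,interpolation=2)
b=cv2.resize(s['img'][190:260,320:460],None,fx=5,fy=5,interpolation=2)[:300]
cv2.imwrite('pics/a4.png',np.vstack([a,b]))"
```

```text
time_s: 6.35
ee_pos: [0.6388, 0.0553, 0.2817]
eef_rot: [-3.142, -0.0, 0.048]
force: [-0.0, -0.7, 0.1]
grip_width: 0.0003
grip_force: 0.0
```

View pics/a4.png

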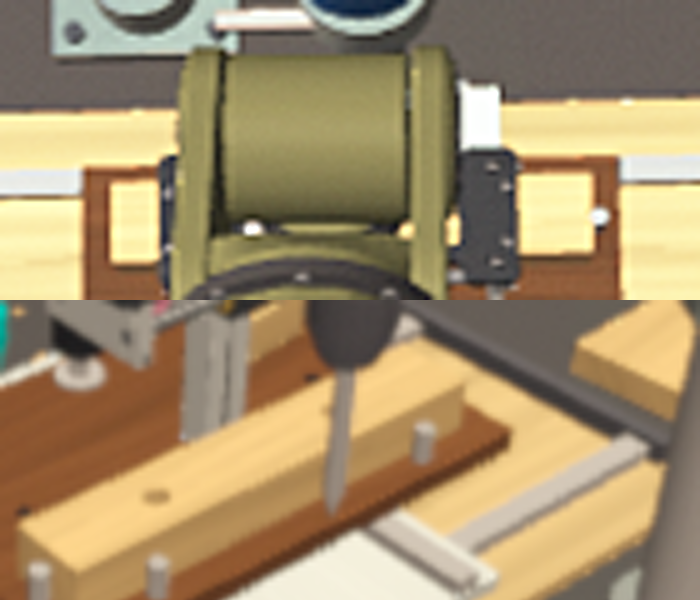

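Both long-side pins touch the strip's far face (scene crop (158,570), (425,440)), and the table moved with the push, so the strip is seated. Now back off, rise and go above the knob.

```bash
python3 -m jog '[[-1.5,0,0,0,0,0],[-1.5,0,-5,0,0,0],[-1.5,0,-8,0,0,0],[-6.5,0,-10,0,0,0],[-11,0,-10,0,0,0],[-11,0,-10,0,0,0],[-11,0,-10,0,0,0]]' 100 20
python3 - <<'E'
from h import *
s=ctrl.camera('scene');t=ctrl.camera('top')
a=cv2.resize(s['img'][165:240,300:440],None,fx=5,fy=5,interpolation=2)
b=cv2.resize(t['img'][110:155,235:375],None,fx=5,fy=5,interpolation=2)
cv2.imwrite('pics/a5.png',np.vstack([a,b]))
E
```

```text
time_s: 7.15
ee_pos: [0.5284, 0.0501, 0.3825]
eef_rot: [3.142, -0.002, 0.048]
force: [1.1, 0.4, 0.2]
grip_width: 0.053
grip_force: 0.0
```

View pics/a5.png

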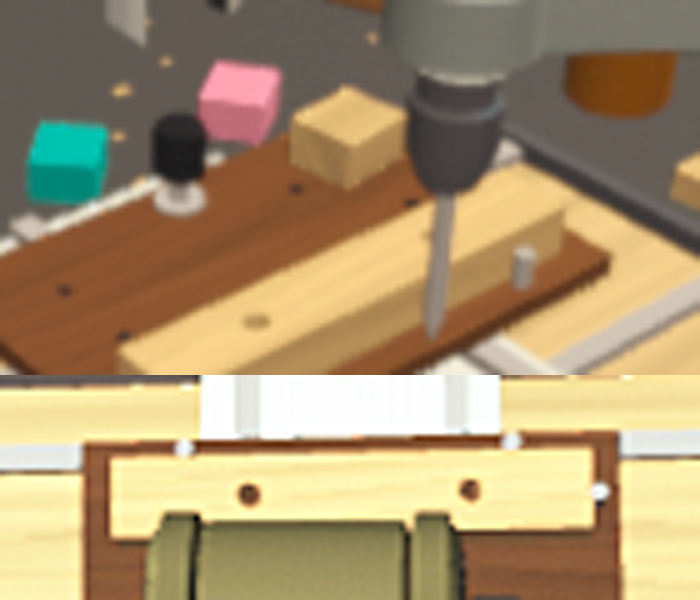

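Strip still seated, both holes visible (top ≈(329,133), (284.8,133.8); scene hole0 ≈(351.4,229.2)), knob top at scene ≈(336,190).

Run:
```python
from h import *
np.set_printoptions(precision=4,suppress=True)
s=ctrl.camera('scene');t=ctrl.camera('top')
a=dark(s,(351.4,229.2),3);b=dark(t,(329,133));c=dark(t,(284.8,133.8));print(a,b,c)
print("h0 tri",tri(s,a,t,b));h0,h1=plane(t,b,.103),plane(t,c,.103);v=h1-h0
print(h0,h1,plane(s,a,.103),"yaw",np.arctan2(-v[0],v[1]))
h0=(h0+plane(s,a,.103))/2;mid=h0+.065*Y;k=mid-.14*X;print("knob",k,"knob scene",plane(s,(336,190),.123))
k[2]=.107+.1804;go(k)
```

```text
[351.087  228.8598] [328.4566 132.5118] [284.3085 133.4718]
h0 tri [ 0.6738 -0.0074  0.1012]
[ 0.6736 -0.0069  0.103 ] [0.6679 0.1128 0.103 ] [ 0.6753 -0.0097  0.103 ] yaw 0.04738091285118219
knob [0.5315 0.0498 0.103 ] knob scene [0.5359 0.0482 0.123 ]
row [0.17 0.04 9.41] [-0.    -0.    -0.001]
```

```bash
python3 -m jog '[[0.2,0,0,0,0,0],[0.2,0,0,0,0,0],[0.2,0,3,0,0,0],[0.2,0,7,0,0,0],[0.2,0,9.4,0,0,0],[0.2,0,9.4,0,0,0],[0.2,0,9.4,0,0,0]]' 100 20
python3 -m jog '[[0,0,0,0,0,0],[0,0,0,0,0,0],[0,0,0,0,0,0],[0,0,0,0,0,0],[0,0,0,0,0,0],[0,0,0,0,0,0],[0,0,0,0,0,0],[0,0,0,0,0,0]]' 0 20
python3 - <<'E'
from h import *
np.set_printoptions(precision=4,suppress=True)
s=ctrl.camera('scene');t=ctrl.camera('top');o=ctrl.get_obs()
a=dark(s,(351.1,228.9),3);b=dark(t,(328.5,132.5));print(a,b,tri(s,a,t,b),plane(t,b,.103),plane(s,a,.103))
h=(plane(t,b,.103)+plane(s,a,.103))/2;d=TIP-h;print("move x,y cm",d@X*100,d@Y*100,o["ee_pos"],o["grip_width"],o["grip_force"])
# tip detail in scene: column of dark->grey rod
E
```

```text
time_s: 8.05
ee_pos: [0.5312, 0.0503, 0.2883]
eef_rot: [-3.142, -0.0, 0.048]
force: [-0.3, -0.4, 0.2]
grip_width: 0.0944
grip_force: 0.0
time_s: 8.85
ee_pos: [0.5308, 0.0502, 0.2877]
eef_rot: [3.142, -0.0, 0.048]
force: [-0.0, 1.0, 0.3]
grip_width: 0.0335
grip_force: 0.0
[351.1003 228.8617] [328.8762 132.4746] [ 0.674  -0.0082  0.1016] [ 0.6737 -0.0081  0.103 ] [ 0.6753 -0.0097  0.103 ]
move x,y cm 6.70391057789822 5.120108567640637 [0.5308 0.0503 0.2876] 0.02993689149951246 19.999951422214508
```

```bash
python3 -m jog '[[0.4,-0.3,0,0,0,0],[1.2,-0.9,0,0,0,0],[2.1,-1.6,0,0,0,0],[3.0,-2.3,0,0,0,0],[3.9,-3.0,0,0,0,0],[4.7,-3.6,0,0,0,0],[5.1,-3.9,0,0,0,0],[5.2,-4.0,0,0,0,0]]'
python3 -m jog '[[0.4,-0.3,0,0,0,0],[0.9,-0.7,0,0,0,0],[1.3,-1.0,0,0,0,0],[1.5,-1.1,0,0,0,0],[1.5,-1.1,0,0,0,0],[1.5,-1.1,0,0,0,0]]'
python3 - <<'E'
from h import *
s=ctrl.camera('scene');t=ctrl.camera('top')
a=cv2.resize(s['img'][190:250,340:440],None,fx=8,fy=8,interpolation=2)[:,:]
b=cv2.resize(t['img'][85:100+0,240:340],None,fx=8,fy=8,interpolation=2)
cv2.imwrite('pics/a6.png',np.vstack([a,b]))
print(ctrl.get_obs()['ee_pos'])
E
```

```text
time_s: 9.75
ee_pos: [0.5812, 0.0931, 0.2876]
eef_rot: [-3.142, -0.0, 0.048]
force: [-0.9, -1.4, 2.9]
grip_width: 0.0297
grip_force: 20.0
time_s: 10.35
ee_pos: [0.5953, 0.1045, 0.2876]
eef_rot: [-3.141, -0.0, 0.048]
force: [1.0, 1.9, -0.3]
grip_width: 0.0298
grip_force: 20.0
[0.59523933 0.10438424 0.28768863]
```

View pics/a6.png

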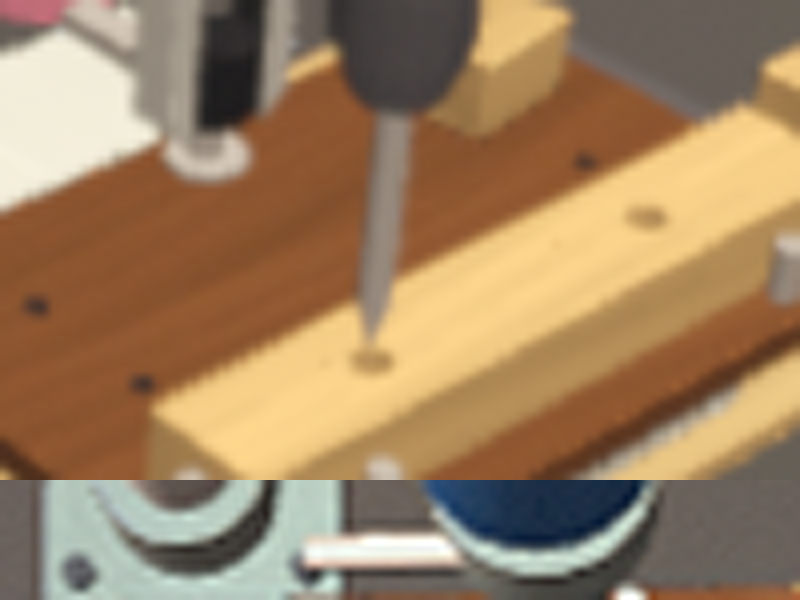

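Scene: tip at crop (372,343), hole0 centre at (372,361), and a hole 6 mm below the tip should appear about 17 px lower, so it is centred to about 1 mm. A numeric check of both views follows.

Run:
```python
from h import *
s=ctrl.camera('scene');t=ctrl.camera('top')
print(s['img'][229:240,380:393].sum(2)//3)
print(t['img'][98:116,300:320].sum(2)//3)
b=plane(s,(386.5,232.8),.109);print(b,proj(s,b),proj(s,b-[0,0,.006]),proj(t,TIP),proj(t,TIP-[0,0,.006]))
```

```text
[[139 162 186 191 181 147 137 147 180 193 196 198 201]
 [185 193 195 195 190 155 140 162 190 197 200 201 200]
 [194 195 194 195 193 163 150 181 197 201 201 200 198]
 [194 195 195 195 192 170 163 189 196 199 199 198 197]
 [196 196 196 191 183 165 163 175 178 194 198 197 197]
 [196 196 196 178 153 145 144 142 150 185 196 198 199]
 [197 197 197 177 153 142 139 136 143 181 197 201 200]
 [199 200 200 191 175 165 157 160 173 194 200 199 197]
 [200 201 201 200 198 196 192 196 199 199 197 195 193]
 [201 201 199 200 201 202 201 200 199 196 194 192 190]
 [200 199 199 200 201 201 200 197 195 192 190 185 178]]
[[104 100  97  87  85  79  74  69  65  68  65  64  67  69  67  61  78 122
  156 156]
 [ 96  96  93  85  83  78  70  70  70  69  69  67  67  60  57  53 111 223
  252 255]
 [ 83  81  84  75  67  65  65  64  67  64  66  63  53  38  41  68 110 213
  243 244]
 [135 130 131 128 108  69  42  38  39  43  46  33  41  91 140 158 164 208
  231 228]
 [229 226 226 227 218 173 125 103  71  38  36  43 132 215 228 225 221 218
  215 215]
 [219 219 218 220 223 226 230 225 177  88  69 100 212 230 223 223 222
[... 469 characters left out ...]
8 207 115  72  78 108 191 224 228 225 226 226
  226 227]
 [223 224 224 223 224 224 227 221 164  72  68  96 200 226 227 225 225 225
  224 226]
 [227 227 226 226 226 227 230 231 214 150 126 161 214 224 220 219 221 220
  219 220]
 [224 221 220 220 221 221 222 222 227 227 224 226 225 221 219 221 221 221
  221 221]
 [222 220 221 220 221 222 222 222 223 224 225 225 224 224 224 225 224 224
  222 224]
 [221 220 220 219 220 221 221 221 220 222 221 221 221 222 220 221 220 220
  221 221]
 [224 221 220 222 221 222 221 222 223 222 222 222 223 224 225 224 225 224
  226 227]]
[0.7402422  0.04228397 0.109     ] [386.5 232.8] [386.27741674 234.8776275 ] [309.83892378 108.03779601] [309.92920184 108.72252909]
```

Run:
```python
from h import *
t=cv2.imread('pics/top0.png');print(t[98:112,303:317].sum(2)//3)
s=cv2.imread('pics/scene0.png');print(s[222:238,381:392].astype(int))if 0 else print(s[222:238,381:392].sum(2)//3)
```

```text
[[ 90  81  77  74  70  67  64  64  66  67  68  69  61  76]
 [ 90  82  76  71  68  67  70  69  68  68  64  60  63  89]
 [ 84  75  75  68  67  67  65  67  64  55  46  40  67  94]
 [ 90  67  51  47  48  46  47  47  37  33  51  76  95 102]
 [ 98  93  78  60  48  52  47  39  43  62  94 101 100  99]
 [ 99  98 102 101  93 112  99  75  85  94 103  97  98  96]
 [ 95  98  98  97  93 132 124  83  80  89  99  97  97  96]
 [ 95  96  94  92  92 134 129  82  75  87  96  94  93  95]
 [ 85  86  83  82  80 113 115  78  63  74  80  81  78  80]
 [139 142 142 140 143 160 147  87 107 168 181 181 180 181]
 [255 255 255 255 255 255 254 207 242 255 255 255 255 255]
 [255 255 255 255 255 255 255 255 255 255 255 255 255 255]
 [253 254 253 253 253 254 254 254 254 254 253 253 253 253]
 [252 253 253 252 253 254 253 252 252 253 252 253 253 253]]
[[126 127 127 126 117 126 134 134 138 133 128]
 [128 130 130 124 118 127 134 131 133 119 108]
 [133 134 132 125 120 129 134 131 122 104  96]
 [134 134 133 122 121 131 134 130 109  96  92]
 [134 131 128 110 118 131 134 128 105  92  89]
 [129 116 111 102 119 132 134 126 103  91  90]
 [111 100  95  96 118 132 133 123 101  93  90]
 [ 94  92  89  92 117 131 130 114  95  92  79]
 [ 91  91  90  94 114 128 118 100  80  68  63]
 [ 91  92  91  92 105 118  96  72  62  59  60]
 [ 92  90  87  84  88  99  77  62  64  77  92]
 [ 88  83  75  63  64  72  69  80 114 155 172]
 [ 75  61  61  58  63  71 112 156 188 220 227]
 [ 59  59  64  70 104 121 182 219 227 231 233]
 [ 59  70 107 121 175 188 220 230 232 232 232]
 [ 82 122 176 189 220 227 230 231 231 231 231]]
```

```bash
python3 -m jog '[[0.05,0.08,0,0,0,0],[0.05,0.08,0,0,0,0],[0.05,0.08,0,0,0,0],[0.05,0.08,0,0,0,0],[0.05,0.08,0,0,0,0],[0.05,0.08,0,0,0,0],[0.05,0.08,0,0,0,0],[0.05,0.08,0,0,0,0]]'
python3 -m jog '[[0,0,0,0,0,0],[0,0,0,0,0,0],[0,0,0,0,0,0],[0,0,0,0,0,0],[0,0,0,0,0,0],[0,0,0,0,0,0],[0,0,0,0,0,0]]'
python3 - <<'E'
from h import *
s=ctrl.camera('scene');t=ctrl.camera('top')
print(s['img'][231:238,380:393].sum(2)//3)
print(t['img'][104:113,304:316].sum(2)//3)
E
```

```text
time_s: 11.35
ee_pos: [0.5958, 0.1035, 0.2876]
eef_rot: [3.141, 0.0, 0.048]
force: [-0.7, -0.8, 1.0]
grip_width: 0.0298
grip_force: 20.0
time_s: 12.05
ee_pos: [0.5958, 0.1036, 0.2876]
eef_rot: [3.142, -0.0, 0.048]
force: [-0.8, -0.9, 0.9]
grip_width: 0.0299
grip_force: 20.0
[[192 194 194 195 192 163 149 181 197 200 200 200 199]
 [194 195 195 195 192 171 165 190 199 201 200 199 198]
 [196 196 195 191 184 169 170 180 191 197 198 197 197]
 [196 197 195 175 156 148 148 147 163 191 197 198 199]
 [196 197 196 168 146 140 140 135 141 187 199 200 201]
 [199 200 199 184 164 157 151 151 163 194 201 200 197]
 [201 201 201 198 191 188 182 186 196 200 199 196 194]]
[[220 222 223 230 212 110  75  87 210 229 225 224]
 [225 225 228 231 217 118  77  54 210 234 229 228]
 [227 227 226 230 222 144  78  64 211 233 228 227]
 [219 219 221 225 212 139  76  94 207 228 224 223]
 [223 223 226 223 173  81  78  91 181 223 228 227]
 [224 223 226 225 176  68  71  97 165 219 228 226]
 [224 225 227 231 207 104  76  94 181 222 227 225]
 [226 226 226 229 225 193 152 168 213 223 219 218]
 [220 219 219 220 223 226 227 226 223 222 220 221]]
```

```bash
python3 -m jog '[[0,0.3,0,0,0,0],[0,0.9,0,0,0,0],[0,1.8,0,0,0,0],[0,3.0,0,0,0,0],[0,4.3,0,0,0,0],[0,5.6,0,0,0,0],[0,6.9,0,0,0,0],[0,8.2,0,0,0,0]]'
python3 -m jog '[[0,1.3,0,0,0,0],[0,2.4,0,0,0,0],[0,3.2,0,0,0,0],[0,3.6,0,0,0,0],[0,3.8,0,0,0,0],[0,3.8,0,0,0,0],[0,3.8,0,0,0,0]]'
python3 - <<'E'
from h import *
s=ctrl.camera('scene');t=ctrl.camera('top')
print(s['img'][231:238,380:393].sum(2)//3)
print(t['img'][104:113,304:316].sum(2)//3)
o=ctrl.get_obs();d=o['ee_pos']-np.array([.5958,.1036,.2876]);print(d@X,d@Y)
E
```

```text
time_s: 12.95
ee_pos: [0.5998, 0.0203, 0.2877]
eef_rot: [3.142, 0.0, 0.047]
force: [-0.4, 2.6, -0.3]
grip_width: 0.0299
grip_force: 20.0
time_s: 13.65
ee_pos: [0.6016, -0.0161, 0.2877]
eef_rot: [3.141, -0.0, 0.048]
force: [-1.5, -1.4, 1.2]
grip_width: 0.0297
grip_force: 20.0
[[193 196 197 198 196 166 151 181 196 199 200 200 199]
 [197 198 199 200 196 172 165 189 198 199 199 198 198]
 [200 200 200 196 188 168 169 180 190 197 198 199 199]
 [201 200 198 186 167 150 148 148 163 189 197 198 197]
 [199 198 196 176 152 144 140 135 140 180 194 196 195]
 [198 198 197 185 170 161 152 146 157 187 194 193 194]
 [199 200 200 199 197 190 180 176 187 191 191 191 194]]
[[220 223 224 228 208 109  76  84 198 221 214 212]
 [218 217 218 223 206 121  76  55 195 226 219 219]
 [221 221 223 227 218 143  76  62 207 231 226 224]
 [224 223 225 229 217 142  78  95 210 230 227 225]
 [222 223 225 220 167  82  81  91 180 221 226 224]
 [221 222 225 219 156  70  74 101 168 218 226 223]
 [225 224 228 232 207 104  78  96 192 223 221 220]
 [223 223 222 226 223 194 156 173 216 227 224 224]
 [222 221 223 226 227 230 233 231 231 230 227 227]]
-3.178974488975968e-05 -0.11978157401903732
```

Hole 1 is in the same spot to a fraction of a pixel, so I hold for over a second, then draw the table out 9.5 cm and 3.7 cm to the right.

```bash
python3 -m jog '[[0,0.02,0,0,0,0],[0,0.02,0,0,0,0],[0,0.02,0,0,0,0],[0,0.02,0,0,0,0],[0,0.02,0,0,0,0],[0,0.02,0,0,0,0],[0,0.02,0,0,0,0],[0,0.02,0,0,0,0]]'
python3 -m jog '[[0,0,0,0,0,0],[0,0,0,0,0,0],[0,0,0,0,0,0],[0,0,0,0,0,0],[0,0,0,0,0,0]]'
python3 -m jog '[[-0.3,0.1,0,0,0,0],[-1.0,0.4,0,0,0,0],[-2.0,0.8,0,0,0,0],[-3.1,1.2,0,0,0,0],[-4.2,1.6,0,0,0,0],[-5.3,2.1,0,0,0,0],[-6.4,2.5,0,0,0,0],[-7.5,2.9,0,0,0,0]]'
python3 -m jog '[[-1.0,0.4,0,0,0,0],[-1.7,0.7,0,0,0,0],[-2.0,0.8,0,0,0,0],[-2.1,0.8,0,0,0,0],[-2.1,0.8,0,0,0,0]]'
python3 -c "
from h import *
o=ctrl.get_obs();d=o['ee_pos']-np.array([.6016,-.0161,.2877]);print(d@X,d@Y)"
```

```text
time_s: 14.55
ee_pos: [0.6016, -0.0165, 0.2877]
eef_rot: [-3.142, -0.0, 0.048]
force: [-1.3, 1.1, 1.0]
grip_width: 0.0295
grip_force: 20.0
time_s: 15.05
ee_pos: [0.6016, -0.0165, 0.2876]
eef_rot: [-3.142, -0.0, 0.048]
force: [-2.1, 1.5, 0.8]
grip_width: 0.0297
grip_force: 20.0
time_s: 15.85
ee_pos: [0.5269, -0.0495, 0.2876]
eef_rot: [3.142, -0.0, 0.048]
force: [2.1, 1.6, -0.5]
grip_width: 0.0297
grip_force: 20.0
time_s: 16.35
ee_pos: [0.5074, -0.0581, 0.2876]
eef_rot: [3.141, 0.0, 0.048]
force: [-1.4, -0.8, -0.9]
grip_width: 0.0296
grip_force: 20.0
-0.09610058813738016 -0.03739779596656702
```

Run:
```python
from h import *
t=ctrl.camera('top')
P=np.array([.6388,.0553,0])
for z in(.32,.37,.42,.47):
    for p in((271,100),(326,100)):
        d=plane(t,p,z)-P;print(z,np.round([d@X,d@Y],3))
print(ctrl.get_obs()['qpos'])
```

```text
0.32 [0.052 0.065]
0.32 [ 0.049 -0.059]
0.37 [0.035 0.059]
0.37 [ 0.032 -0.059]
0.42 [0.018 0.053]
0.42 [ 0.015 -0.059]
0.47 [0.001 0.047]
0.47 [-0.002 -0.059]
[-1.85523119e-01  3.46032166e-01  1.75387776e+00 -3.07851051e-04
  1.04201851e+00  1.33755797e+00]
```

```bash
python3 -m jog '[[0,0,0,0,0,0],[0,0,0,0,0,0],[0,0,0,0,0,0],[0,0,0,0,0,0],[0,0,0,0,0,0],[0,0,0,0,0,0]]' 100 20
python3 -m jog '[[0,0,-3,0,0,0],[0,0,-7,0,0,0],[0,0,-10,0,0,0],[0,0,-10,0,0,-0.15],[0,0,-10,0,0,-0.3],[0,0,-10,0,0,-0.45],[0,0,-10,0,0,-0.6],[0,0,-10,0,0,-0.75]]'
python3 -m jog '[[0,0,0,0,0,-0.15],[0,0,0,0,0,-0.3],[0,0,0,0,0,-0.45],[0,0,0,0,0,-0.6],[0,0,0,0,0,-0.75],[0,0,0,0,0,-0.82],[0,0,0,0,0,-0.82]]'
python3 - <<'E'
from h import *
np.set_printoptions(precision=4,suppress=True)
t=ctrl.camera('top');s=ctrl.camera('scene')
mid=np.array([.5074,-.0581,0])+.14*X;print("mid est",mid)
h=[mid-.065*Y,mid+.055*Y]
for q in h:
    q[2]=.103
    for c in(t,s):
        p=proj(c,q);b=dark(c,p,3 if c is s else 4);print(q,p,b,plane(c,b,.103))
m=mid-.005*Y;m[2]=.37;go(m,YAW+np.pi/2)
cv2.imwrite('pics/a7.png',np.vstack([cv2.resize(s['img'][165:265,290:410],(640,533))[:,:],]))
E
```

```text
time_s: 17.0
ee_pos: [0.5074, -0.058, 0.2876]
eef_rot: [-3.142, 0.0, 0.048]
force: [-1.4, -0.5, 0.9]
grip_width: 0.0745
grip_force: 0.0
time_s: 17.8
ee_pos: [0.5074, -0.058, 0.3877]
eef_rot: [-3.142, -0.0, 0.804]
force: [0.4, 0.8, 0.3]
grip_width: 0.0937
grip_force: 0.0
time_s: 18.5
ee_pos: [0.5074, -0.058, 0.3877]
eef_rot: [3.142, -0.0, 1.619]
force: [-0.4, 0.4, 0.4]
grip_width: 0.0941
grip_force: 0.0
mid est [ 0.6472 -0.0513  0.    ]
[ 0.6504 -0.1163  0.103 ] [368.7442 141.882 ] [368.6548 141.8874] [ 0.6504 -0.116   0.103 ]
[ 0.6504 -0.1163  0.103 ] [307.5133 239.5368] [306.7916 240.2561] [ 0.6517 -0.119   0.103 ]
[0.6446 0.0036 0.103 ] [324.2644 142.8725] [325.1082 143.6258] [0.6426 0.0013 0.103 ]
[0.6446 0.0036 0.103 ] [347.5662 220.8593] [346.9501 221.642 ] [0.6463 0.0003 0.103 ]
row [-0.45 14.    1.77] [ 0.    -0.    -0.004]
```

```bash
python3 -m jog '[[-0.5,4,0,0,0,0],[-0.5,8,0,0,0,0],[-0.5,12,0,0,0,0],[-0.5,14,0,0,0,0],[-0.5,14,4,0,0,0],[-0.5,14,8,0,0,0],[-0.5,14,10.8,0,0,0],[-0.5,14,10.9,0,0,0]]'
python3 -m jog '[[0,0,0,0,0,0],[0,0,0,0,0,0],[0,0,0,0,0,0],[0,0,0,0,0,0],[0,0,0,0,0,0],[0,0,0,0,0,0],[0,0,0,0,0,0],[0,0,0,0,0,0]]' 0 35
```

```text
time_s: 19.4
ee_pos: [0.647, -0.0564, 0.2747]
eef_rot: [-3.135, -0.001, 1.616]
force: [-0.3, -0.2, 0.1]
grip_width: 0.0939
grip_force: 0.0
time_s: 20.2
ee_pos: [0.6475, -0.0564, 0.2788]
eef_rot: [-3.142, -0.0, 1.618]
force: [-0.7, 0.4, 1.8]
grip_width: 0.0436
grip_force: 35.0
```

```bash
python3 -m jog '[[0,0,-0.5,0,0,0],[0,0,-1.5,0,0,0],[0,-0.2,-3,0,0,0],[0,-0.7,-4.5,0,0,0],[0,-1.2,-6,0,0,0],[0,-1.7,-7.5,0,0,0],[0,-2,-8.8,0,0,0],[0,-2,-9.2,0,0,0]]'
python3 -m jog '[[0,0,0,0,0,0],[0,0,0,0,0,0],[0,0,0,0,0,0],[0,0,0,0,0,0],[0,0,0,0,0,0],[0,0,0,0,0,0],[0,0,0,0,0,0],[0,0,0,0,0,0]]'
python3 - <<'E'
from h import *
s=ctrl.camera('scene');t=ctrl.camera('top')
a=cv2.resize(s['img'][140:260,260:440],None,fx=4,fy=4,interpolation=2)[:480]
b=cv2.resize(t['img'][120:150,240:420],None,fx=4,fy=4,interpolation=2)
cv2.imwrite('pics/a8.png',np.vstack([a,b]))
E
```

```text
time_s: 21.0
ee_pos: [0.6272, -0.0574, 0.3729]
eef_rot: [3.139, 0.001, 1.618]
force: [-0.2, 0.5, -2.5]
grip_width: 0.0441
grip_force: 35.0
time_s: 21.8
ee_pos: [0.6275, -0.0574, 0.3706]
eef_rot: [-3.142, -0.0, 1.618]
force: [0.4, 0.4, -2.4]
grip_width: 0.0438
grip_force: 35.0
```

View pics/a8.png

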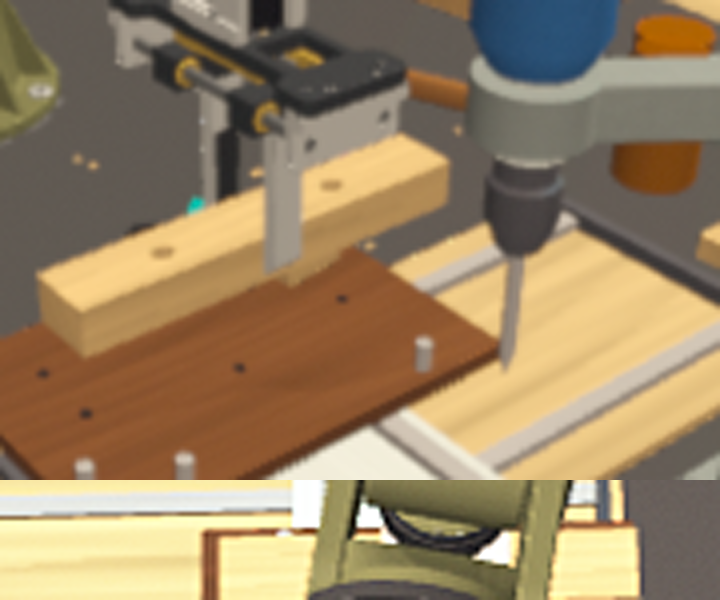

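The strip is held level and steady, its underside about 9.2 cm and its middle about 10.7 cm above the table, clear of the drill. The force reads 2.4 N, which matches its weight. Handing in.

```bash
python3 -c "
from station import ctrl
print(ctrl.hand_in())"
```

```text
the job is handed in; nothing more can be done
None
```

I centred both holes under the point in turn, to about 1 mm by the cameras, and paused over a second at each. The strip was seated against its pins beforehand; I did not re-check the pins after each slide. I then drew the table out and handed in with the strip held level, its underside about 9 cm and its middle about 11 cm above the table top.

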